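Shim the heat sink under the hold-down clamp and hold it closed

ROBOT

A 6-joint arm with a two-finger parallel gripper is mounted at the origin on the work surface. World frame = base frame: x ahead of the robot, y to its left, z up, the work surface at z = 0. Lengths are in m, angles in rad, forces in N, time in s.
With the tool pointing down it reaches from about 0.35 to 0.775 m from the base axis. Payload 7.3 kg.
Tool frame: the origin (TCP) lies midway between the tips of the shut fingers; the grasp point (between the pads) lies 19 mm behind it; y points along the fingers, z is the direction in which the jaws open and shut, and the axes are right-handed (so a half turn about y gives the same grasp; the last joint's range is limited). The gripper opens to 92 mm and grips with 3 to 60 N. Pads are 19 mm wide; open, the fingers measure 130 mm over their backs; the gripper's body (75 mm by 190 mm) begins 47 mm behind the grasp point.
Start: joints at [1.194, 0.342, 1.524, -0, 1.275, -0.146], TCP at [0.12, 0.511, 0.227] pointing down, gripper open.
Joint ranges: [-2.53, 2.53], [-0.77, 2.02], [0.04, 2.7], [-1, 4.14], [0.28, 2.66], [-3.11, 3.11]. Speed limits (rad/s): [2.57, 2.57, 3.14, 3.14, 3.14, 3.14].

INTERFACE

Orientations are given as a 3x3 rotation matrix whose columns are the frame's x, y, z axes.
In Python, from workcell import manip gives the robot as it stands.
- The arm moves only by the tool send_rows, never from a script. Its argument "steps" is one flat list of numbers, 7 for each row, row after row: the shift along the tool's x, y, z in units of 50 mm (1.0 is 50 mm), then the turn, a rotation vector about the tool's x, y, z in units of 5 degrees (1.0 is 5 degrees), then the closure, from 0 (fully open) to 1 (shut). A call has exactly 8 rows; each row shifts and turns the commanded pose from where the row before left it, along the tool's axes as they then stand; what a row does not reach is not made up. A row lasts 1/10 s, in which the tool goes at most 50 mm and 8.59 degrees, less where a joint would pass 70% of its speed; a pose out of reach is approached as far as the arm can. A call is refused whole if a number of a shift passes 1 or a number of a turn 1, either way. A call with a gripper value outside its range is refused whole. The fingers move at their own pace and stop on an object; the grip force is fixed at half the most. Time passes only in rows, so rows that do not move let the fingers close, or fill a call up. It gives the time, the measured TCP pose, the force and the opening at its end, in the units of the state.
- manip.observe(): the state, without advancing time (a new reading comes with each control period).
- manip.read_camera(name): name is "scene" or "top"; returns (picture, depth): 384x512x3 uint8, red, green, blue; 384x512 float32, m along the optical axis (not along the pixel's ray), 0 where there is no reading.
- manip.camera_params(name): a dict with "fov_y" (degrees; the focal length in pixels is half the picture's height over the tangent of half this angle, whatever the lens; pixels are square), "cx", "cy" (the principal point, pixels), "R" (3x3) and "t" (3): a world point X has camera coordinates R X + t. Camera axes: x right, y down, z forward; pixel columns grow to the right and rows downward; lengths in m; the calibration is good to about 2 mm. A picture is of the moment at which its call begins. camera_params takes no time and is no camera call.
- manip.job_done(): hands the job in, once; it reports no verdict.
The state is a dict: "clock": time; "joint_pos": joint angles; "joint_velocities": joint speeds; "joint_torque": joint torques, N m; "tool_pos": TCP position; "eef_rot": TCP orientation; "force": force on the tool from outside, world axes, zero at the start; "torque": the same for the moment, N m; "gripper_width": finger opening in m.
Only numpy, scipy, OpenCV 4.12 (cv2) and the standard library are available. Lean on these libraries where they do the work, as an engineer would, in place of code of your own. Each camera call takes 0.05 s, during which the arm holds its last target. There are 200 camera calls.

TASK

Wake the clamp's force meter with its green key, then zero it with the yellow key (leave the blue one alone). Then lay orange shims one on another, squarely on top of the heat sink, until the clamp bar, swung down by its red handle, bears on the stack while about level, neither dropping to its stop above a gap nor held up high; leave spare shims clear of the clamp and the other things on the bench where they are. Finish while holding the handle down so that the foot presses the stack firmly but gently, and do not let go.

Things in the scene. Friction and masses are not known exactly. Their poses are not given: they have to be found in the camera images.
- key_green (a joint): green key of the grey force meter, round, 24 mm across, pressed straight down: 0 released, 0.006 m fully down; a spring lets it up again, fully down takes 4 N. It counts as pressed once more than 4 mm down, with the other keys up.
- key_green_top (a point): centre of the top of the green key
- key_yellow (a joint): yellow key (the zero key), next to the green one, 52 mm from it centre to centre; same values as the green key
- key_yellow_top (a point): centre of the top of the yellow key
- key_blue (a joint): blue key, 52 mm beyond the yellow one; same values; not to be pressed
- meter: grey force meter standing on the table, 130 (x) x 170 (y) x 45 mm tall, fixed; origin under its centre; the three keys stand on its top in a row along its y axis near its -x edge, green at +y, yellow in the middle, blue at -y
- clamp: blue hold-down clamp, fixed to the table: base plate 230 x 100 x 12 mm, two upright cheeks 130 mm tall at its +x end carrying the hinge of the steel bar. Origin: on the table, straight below the middle of the heat sink; its x axis points from there to the hinge, y along the hinge, z up.
- bar (a joint): hinge angle of the steel bar (16 mm wide, 14 thick, 190 from hinge to handle). 0 = level over the heat sink, reaching from the hinge to the clamp's -x; positive = raised; 1.7 = open, just past upright: it starts there and a weak spring returns it when let go (about 3 N at the handle to lower it). Lower stop at -0.07. Closed = foot pressing on the stack with the bar below +0.06.
- clamp_hinge (a point): point on the hinge axis, 100 mm from the clamp's origin along its x and 115 mm above the table; the axis runs along the clamp's y
- handle: red round crossbar (a sleeve that turns freely on its pin) at the free end of the bar, 16 mm diameter, 80 mm long along the clamp's y; origin at its middle, 190 mm from the hinge axis
- foot: black rubber foot under the bar, round-ended, 16 mm across, 100 mm from the hinge axis; origin at its lowest point, which lies 30 mm below the hinge axis (so 85 mm above the table, right over the heat sink) when the bar is level. It is sprung: it gives up to 6 mm into the bar, 4 N per mm.
- heatsink: finned aluminium heat sink on a small green circuit board, on a fixed steel pillar in the clamp; its height differs from job to job (top 53 to 76 mm above the table). Origin: centre of its flat top, 60 (x) x 36 (y) mm; axes parallel to the clamp's. The board around it is 100 x 86 mm, its top face 24 mm below the heat sink's top.
- shim_a: orange spacer plate (shim), 54 x 32 x 10 mm, lying flat on the table; all four are alike. Origin: centre of its underside; x along its 54 mm length, y across its 32 mm width, z up. About 40 g.
- shim_b: orange spacer plate (shim), 54 x 32 x 10 mm, lying flat on the table; all four are alike. Origin: centre of its underside; x along its 54 mm length, y across its 32 mm width, z up. About 40 g.
- shim_c: orange spacer plate (shim), 54 x 32 x 10 mm, lying flat on the table; all four are alike. Origin: centre of its underside; x along its 54 mm length, y across its 32 mm width, z up. About 40 g.
- shim_d: orange spacer plate (shim), 54 x 32 x 10 mm, lying flat on the table; all four are alike. Origin: centre of its underside; x along its 54 mm length, y across its 32 mm width, z up. About 40 g.
- tape_roll: bystander, loose: blue roll of tape, ring 90 across, 19 tall mm; leave it alone
- solder_reel: bystander, loose: metal solder reel, 54 across, 44 tall mm; leave it alone
- glue_bottle: bystander, loose: white bottle with red cap, 44 across, 120 tall mm; leave it alone
- screwdriver: bystander, loose: red-handled screwdriver lying down; leave it alone
- screw_jar: bystander, loose: small clear jar with black cap, 48 across, 50 tall mm; leave it alone
- knife: bystander, loose: closed grey utility knife lying down, 130 x 20 x 14 mm; leave it alone
- transformer: bystander, loose: small copper and dark steel transformer, 50 x 42 x 47 tall mm; leave it alone
Not all that is in view belongs to the job. What is shaped like the meter but pink is not meant.

How it is judged:
By the outcome, as a careful person would: the job done as asked, in the order asked, and still so for the second after the job is handed in, while the arm keeps its last pose, push and grip.
It also fails if it takes over 72 s, if anything falls off the work surface, if the arm or the gripper's body presses on something with over 40 N, if the wrist force passes 120 N, or if a joint passes its speed limit or range.

## Working session

There is one attempt and no reset: what is moved stays moved. The work goes in short steps, Python scripts to look and compute and a tool call to move; the robot and the scene stay as the last step left them, time stands still between calls to the robot, and variables do not carry over. Pictures are saved under pics/ and viewed, about 8 in all and at most 12, crops included, and the job is handed in when it is done.

Besides the shell and the picture viewer there is one more tool, called after "Call:" as name(argument=value, ...) on one line, values as JSON. send_rows: Moves the arm, as the interface text tells. Its arguments: {"type":"object","properties":{"steps":{"type":"array"}},"required":["steps"]}

```bash
mkdir -p pics; ls
python3 - <<'E'
from workcell import manip
import numpy as np,cv2
s=manip.observe();print({k:np.round(v,3).tolist() for k,v in s.items()})
ims=[]
for n in("scene","top"):
    p,d=manip.read_camera(n);c=manip.camera_params(n);print(n,c)
    cv2.imwrite(f"pics/{n}0.png",cv2.resize(p[...,::-1],(800,600)) )
    np.savez(f"{n}0.npz",p=p,d=d,fov=c["fov_y"],cx=c["cx"],cy=c["cy"],R=c["R"],t=c["t"])
E
```

```text
pics
{'clock': 0.0, 'joint_pos': [1.194, 0.343, 1.525, -0.0, 1.275, -0.146], 'joint_velocities': [-0.001, -0.0, 0.0, 0.0, -0.001, -0.001], 'joint_torque': [0.001, -43.122, -24.423, 0.072, 0.055, -0.0], 'tool_pos': [0.12, 0.511, 0.226], 'eef_rot': [[0.973, -0.001, 0.229], [-0.229, -0.001, 0.973], [-0.0, -1.0, -0.002]], 'force': [-0.294, 0.31, 0.246], 'torque': [-0.042, -0.022, 0.03], 'gripper_width': 0.092}
scene {'fov_y': 46.431757792273466, 'cx': 246.76857743919567, 'cy': 196.94682347059612, 'R': array([[-0.40154308,  0.91578528,  0.01002326],
       [ 0.625944  ,  0.2824131 , -0.72693669],
       [-0.66854862, -0.2856224 , -0.68663133]]), 't': array([ 0.19143738, -0.25477363,  1.66789017])}
top {'fov_y': 46.172636971501404, 'cx': 256.7162988901376, 'cy': 190.7142748326388, 'R': array([[-0.02246443, -0.99968005, -0.01162486],
       [-0.98846709,  0.02395128, -0.14952974],
       [ 0.14976033,  0.00813169, -0.98868889]]), 't': array([0.03506785, 0.50661096, 1.30381001])}
```

View pics/scene0.png

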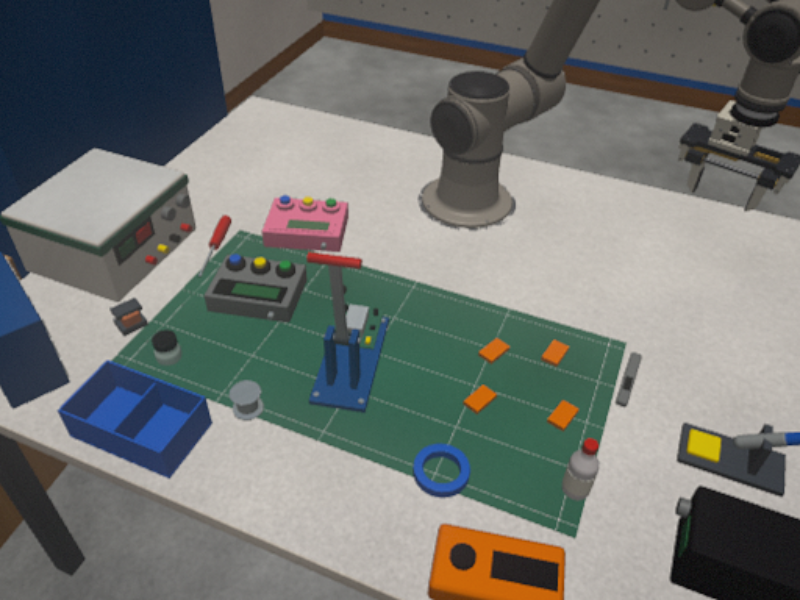

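View pics/top0.png

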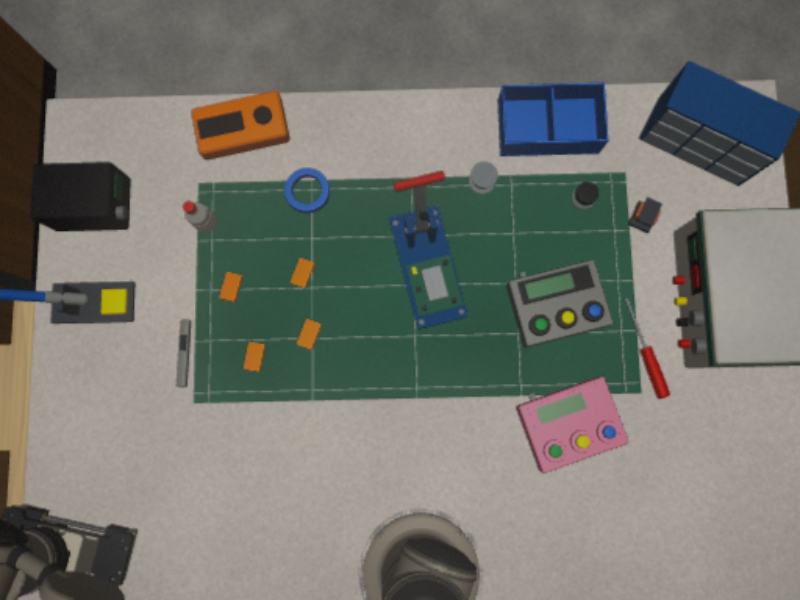

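The scene view shows the bar raised, with the grey meter beside the clamp. In the top view (800x600) the shims are near (231,287), (302,272), (309,334) and (254,357). The grey meter's keys are green (541,324), yellow (568,317) and blue (594,311), and the heat sink is near (434,283). Next I'll measure these.

```bash
cat > h.py <<'E'
import numpy as np,cv2
from workcell import manip
def cam(n):
    c=manip.camera_params(n); c['f']=192/np.tan(np.radians(c['fov_y']/2)); return c
def ray(c,u,v,z):
    R,t=np.array(c['R']),np.array(c['t']); o=-R.T@t
    d=R.T@np.array([(u-c['cx'])/c['f'],(v-c['cy'])/c['f'],1]); return o+d*(z-o[2])/d[2]
def cloud(c,d):
    v,u=np.mgrid[:384,:512]; P=np.stack([(u-c['cx'])/c['f']*d,(v-c['cy'])/c['f']*d,d],-1)
    return (P-np.array(c['t']))@np.array(c['R'])
def proj(c,X):
    p=np.array(c['R'])@np.array(X)+np.array(c['t']); return p[:2]/p[2]*c['f']+[c['cx'],c['cy']]
def blobs(p,lo,hi,amin=20):
    m=cv2.inRange(cv2.cvtColor(p,cv2.COLOR_RGB2HSV),lo,hi)
    for k in cv2.findContours(m,cv2.RETR_EXTERNAL,cv2.CHAIN_APPROX_NONE)[0]:
        if cv2.contourArea(k)>=amin: yield k
E
python3 - <<'E'
from h import *
hs={'orange':((8,170,120),(17,255,255)),'green':((50,150,60),(75,255,255)),'yellow':((24,150,120),(34,255,255)),'blue':((105,150,80),(125,255,255)),'red':((0,170,80),(5,255,255))}
np.set_printoptions(precision=4,suppress=True)
for n in('top','scene'):
    c=cam(n);z=np.load(n+'0.npz');p,d=z['p'],z['d'];W=cloud(c,d)
    for k,(lo,hi) in hs.items():
        for b in blobs(p,lo,hi,15):
            (u,v),(w,h),a=cv2.minAreaRect(b)
            if cv2.contourArea(b)>600: continue
            m=np.zeros(d.shape,np.uint8);cv2.drawContours(m,[b],-1,1,-1);m=cv2.erode(m,np.ones((3,3)))if k!='red' else m
            q=W[(m>0)&(d>0)]
            if len(q)==0: continue
            M=cv2.moments(b);u,v=M['m10']/M['m00'],M['m01']/M['m00']
            md=np.median(q,0)
            if not(.2<md[0]<.85 and -.5<md[1]<.5): continue
            ang=''
            if k in('orange','red'):
                zz=.010 if k=='orange' else md[2]
                X=np.array([ray(c,*x[0],zz)[:2] for x in b]);r=cv2.minAreaRect((X*1000).astype(np.float32));bx=cv2.boxPoints(r);e=[bx[1]-bx[0],bx[2]-bx[1]];e=max(e,key=np.linalg.norm);ang=(np.round(r[0],1),np.round(r[1],1),round(np.degrees(np.arctan2(e[1],e[0]))%180,1))
            print(n,k,round(u,1),round(v,1),cv2.contourArea(b),md,'ray',ray(c,u,v,.010 if k=='orange' else md[2])[:2],ang)
c=cam('top');z=np.load('top0.npz');W=cloud(c,z['d'])
for y in range(150,215,3): print(y,' '.join('%3d'%(1000*W[y,x,2]) for x in range(246,302,3)))
E
```

```text
top orange 162.2 227.8 153.5 [0.4052 0.3111 0.0099] ray [0.4054 0.3108] (array([405.4, 310.7]), array([30.9, 52.2]), np.float32(169.3))
top orange 197.1 213.5 144.5 [0.4472 0.2054 0.0106] ray [0.4462 0.2053] (array([446.2, 205. ]), array([30.6, 51.9]), np.float32(157.8))
top orange 147.2 183.0 149.5 [0.5433 0.3583 0.0103] ray [0.5435 0.3579] (array([543.5, 358. ]), array([31.1, 52.3]), np.float32(164.8))
top orange 193.0 174.0 143.5 [0.5681 0.2177 0.011 ] ray [0.568  0.2176] (array([567.7, 217.1]), array([31.1, 52.8]), np.float32(158.3))
top green 345.5 207.0 34.0 [ 0.4488 -0.2326  0.0698] ray [ 0.4488 -0.2322] 
top yellow 372.6 282.3 38.0 [ 0.2347 -0.2969  0.069 ] ray [ 0.234  -0.2973] 
top yellow 363.1 202.6 37.0 [ 0.4596 -0.2838  0.0675] ray [ 0.4607 -0.2839] 
top blue 389.7 276.1 31.5 [ 0.2502 -0.3464  0.0675] ray [ 0.25   -0.3468] 
top blue 380.3 198.3 40.5 [ 0.4728 -0.3339  0.0675] ray [ 0.472  -0.3345] 
top blue 195.9 121.4 558.0 [0.7359 0.2094 0.0054] ray [0.7363 0.209 ] 
top red 419.1 238.4 206.0 [ 0.3564 -0.4524  0.0247] ray [ 0.3555 -0.4525] (array([ 356.5, -452.3]), array
[... 2632 characters left out ...]
   2  -2   7  48  41  48  67  68  66  72  45  48  44  -1   3
192  -2   1  -1   2   8   1  12  42  44  46  46  45  47  45  47  56  43   2   6
195  -1  -2   1   0   5   0  10  48  54  45  43  49  51  46  51  46  48  -3   0
198   0   0  -1  -6   1   2  13  46  51  43  46  52  50  14  14  16  11  10   3
201   0   7   0   4  -1   7   0  10  47  10  14  13  14   9  13  12  11  12   3
204   0  -1   4   1  -1   2   0  16  15  12  19  12  13  14  10   7   0   0   0
207   0  -1   0  -2   3   7   2  16   9  12  12  12   0   1   0  -1   6  -4  -3
210   4   0   2   3   3  -1   0   4   4  -2  -2   1   0   4  -1   0   3   1   0
213   2   3   0  -4   1   0   7  -1   2  -3   6   0   6   2   2   2   4  -4  -3
```

Run:
```python
from h import *
np.set_printoptions(precision=4,suppress=True)
acc={n:[] for n in('top','scene')}
for n in acc:
    c=cam(n);z=np.load(n+'0.npz');d=[z['d']];p=z['p']
    for i in range(4): d.append(manip.read_camera(n)[1])
    d=np.stack(d);d=np.where(d>0,d,np.nan);d=np.nanmean(d,0);W=cloud(c,np.nan_to_num(d))
    e=np.array([.976,.216]);g=np.array([-.216,.976]);o=np.array([.531,-.036])
    lx=(W[...,:2]-o)@e;ly=(W[...,:2]-o)@g;zz=W[...,2]
    near=(abs(lx)<.07)&(abs(ly)<.06)
    m=near&(zz>.059)&(zz<.09)
    k=max(cv2.findContours(m.astype(np.uint8),cv2.RETR_EXTERNAL,cv2.CHAIN_APPROX_NONE)[0],key=cv2.contourArea)
    mm=np.zeros(m.shape,np.uint8);cv2.drawContours(mm,[k],-1,1,-1);me=cv2.erode(mm,np.ones((3,3)))>0
    zt=np.median(zz[me]);X=np.array([ray(c,*x[0],zt)[:2]*1000 for x in k],np.float32);r=cv2.minAreaRect(X);bx=cv2.boxPoints(r);ee=max([bx[1]-bx[0],bx[2]-bx[1]],key=np.linalg.norm)
    M=cv2.moments(k)
    print(n,'sink z',zt,zz[me].mean(),me.sum(),'rect',r[:2],np.degrees(np.arctan2(ee[1],ee[0]))%180,'cent',ray(c,M['m10']/M['m00'],M['m01']/M['m00'],zt))
    b=near&(zz>.035)&(zz<.056)&(abs(ly)>.026)&(abs(ly)<.04)&(abs(lx)<.04);print(' board z',np.median(zz[b]))
    # table and mat levels nearby
    for nm,q in(('table',(W[...,0]>.45)&(W[...,0]<.55)&(W[...,1]>.03)&(W[...,1]<.15)),('metertop',(abs(W[...,0]-.5)<.08)&(abs(W[...,1]+.28)<.1)&(zz>.03)&(zz<.055))):print(' ',nm,np.median(zz[q]))
    cr=p[150:240,240:310] if n=='top' else p[150:240,180:270]
    cv2.imwrite(f'pics/c_{n}.png',cv2.resize(cr[...,::-1],None,fx=6,fy=6,interpolation=cv2.INTER_CUBIC))
a=[cv2.imread(f'pics/c_{n}.png') for n in acc]
h=min(x.shape[0] for x in a);cv2.imwrite('pics/crop1.png',cv2.resize(np.hstack([x[:h] for x in a]),(800,450)))
```

```text
top sink z 0.0709732238649304 0.07097211161705426 185 rect ((530.4257202148438, -38.52897644042969), (61.01462936401367, 36.1331901550293)) 13.254093 cent [ 0.5302 -0.0386  0.071 ]
 board z 0.04726202278596775
  table 0.0011430376826046897
  metertop 0.046320818694743374
scene sink z 0.07195007350407968 0.07193983984220198 131 rect ((535.4637451171875, -36.20610809326172), (72.03482055664062, 37.643619537353516)) 13.603068 cent [ 0.5309 -0.0364  0.072 ]
 board z 0.048043323965421714
  table 0.0021598629734765357
  metertop 0.046910898134882105<stdin>:7: RuntimeWarning: Mean of empty slice
```

View pics/crop1.png

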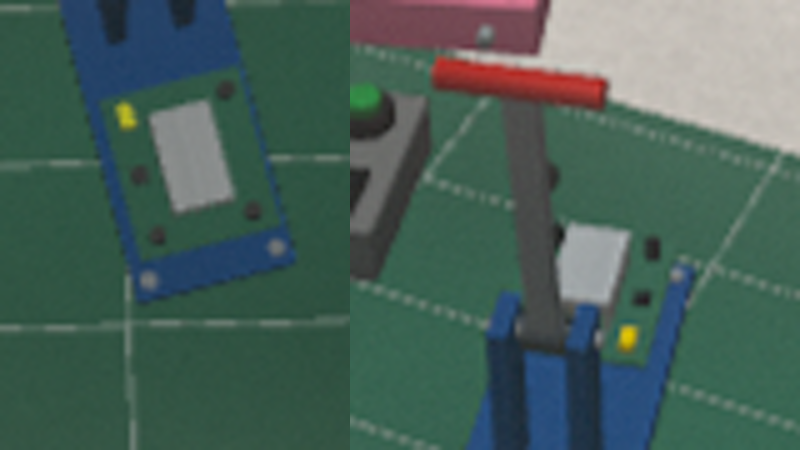

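The sink top is about 70 mm after removing table bias, and its centre is about (0.5305, -0.0375) with yaw 13°. Two shims would put the stack top at 90 mm, so the bar would touch at about +0.05 and come level when pressed. One shim would only meet it close to the stop. I'll start with the keys.

Call:
send_rows(steps=[0.8,0,-0.45,0,0,0,1,0.8,0,-0.45,0,0,0,1,0.8,0,-0.45,0,0,0,1,0.8,0,-0.45,0,0,0,1,0.8,0,-0.45,0,0,0,1,0.8,0,-0.45,0,0,0,1,0.8,0,-0.45,0,0,0,1,0.8,0,-0.45,0,0,0,1])

```text
clock: 1.3
tool_pos: [0.3916, 0.2612, 0.227]
eef_rot: [[0.973, 0.001, 0.229], [-0.229, 0.0, 0.973], [0.0, -1.0, 0.001]]
force: [1.1, 0.4, -0.8]
gripper_width: 0.0321
```

Call:
send_rows(steps=[0.34,0,-0.93,0,0,0,1,0.34,0,-0.93,0,0,0,1,0.34,0,-0.93,0,0,0,1,0.34,0,-0.93,0,0,0,1,0.34,0,-0.93,0,0,0,1,0.34,0,-0.93,0,0,0,1,0.34,0,-0.93,0,0,0,1,0.34,0,-0.93,0,0,0,1])

```text
clock: 2.1
tool_pos: [0.4376, -0.1327, 0.227]
eef_rot: [[0.973, 0.001, 0.229], [-0.229, -0.0, 0.973], [0.001, -1.0, 0.0]]
force: [0.8, -0.2, -1.4]
gripper_width: 0.0003
```

Call:
send_rows(steps=[0.345,0,-0.93,0,0,0,1,0.345,0,-0.93,0,0,0,1,0,0.72,0,0,0,0,1,0,0.72,0,0,0,0,1,0,0.72,0,0,0,0,1,0,0.72,0,0,0,0,1,0,0,0,0,0,0,1,0,0,0,0,0,0,1])

```text
clock: 2.9
tool_pos: [0.4502, -0.2291, 0.0832]
eef_rot: [[0.973, -0.0, 0.229], [-0.229, 0.0, 0.973], [-0.0, -1.0, 0.0]]
force: [0.7, 0.0, -0.1]
gripper_width: 0.0007
```

Run:
```python
from h import *
p,d=manip.read_camera('scene');cv2.imwrite('pics/k1.png',cv2.resize(p[130:220,110:250,::-1],(800,514),interpolation=cv2.INTER_CUBIC))
```

```text
(no output)
```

View pics/k1.png

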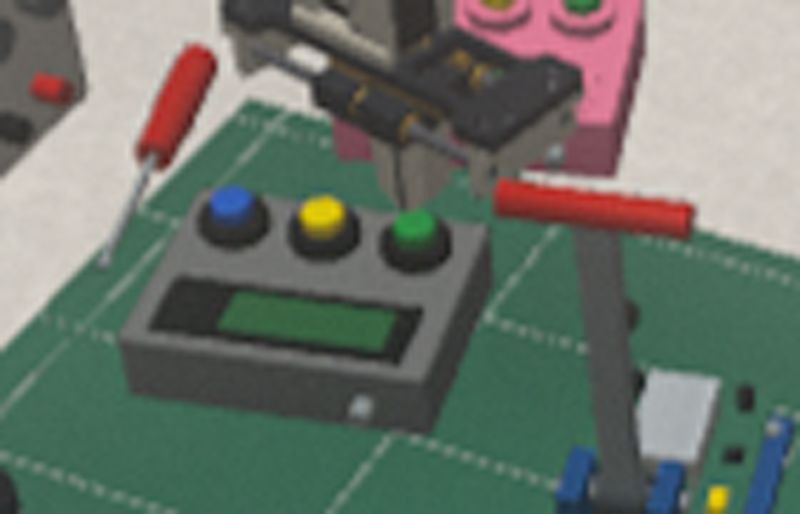

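Call:
send_rows(steps=[0,0.1,0,0,0,0,1,0,0.1,0,0,0,0,1,0,0.06,0,0,0,0,1,0,0.04,0,0,0,0,1,0,0.04,0,0,0,0,1,0,0,0,0,0,0,1,0,0,0,0,0,0,1,0,0,0,0,0,0,1])

```text
clock: 3.75
tool_pos: [0.4501, -0.229, 0.0658]
eef_rot: [[0.973, 0.0, 0.229], [-0.229, 0.0, 0.973], [0.0, -1.0, 0.0]]
force: [1.0, 0.3, 1.3]
gripper_width: 0.0002
```

Call:
send_rows(steps=[0,0.02,0,0,0,0,1,0,0.02,0,0,0,0,1,0,0.02,0,0,0,0,1,0,0,0,0,0,0,1,0,0,0,0,0,0,1,0,0,0,0,0,0,1,0,0,0,0,0,0,1,0,0,0,0,0,0,1])

```text
clock: 4.55
tool_pos: [0.4501, -0.229, 0.0628]
eef_rot: [[0.973, 0.0, 0.229], [-0.229, 0.0, 0.973], [0.0, -1.0, 0.0]]
force: [-0.8, 1.1, 2.7]
gripper_width: 0.0001
```

Call:
send_rows(steps=[0,0.02,0,0,0,0,1,0,0.01,0,0,0,0,1,0,0.01,0,0,0,0,1,0,0,0,0,0,0,1,0,0,0,0,0,0,1,0,0,0,0,0,0,1,0,0,0,0,0,0,1,0,0,0,0,0,0,1])

```text
clock: 5.35
tool_pos: [0.4501, -0.229, 0.0612]
eef_rot: [[0.973, 0.0, 0.229], [-0.229, -0.0, 0.973], [0.0, -1.0, -0.0]]
force: [-0.5, 1.5, 8.6]
gripper_width: 0.0005
```

Call:
send_rows(steps=[0,-0.5,0,0,0,0,1,0.235,0,-0.49,0,0,0,1,0.235,0,-0.49,0,0,0,1,0,0,0,0,0,0,1,0,0.3,0,0,0,0,1,0,0.1,0,0,0,0,1,0,0.06,0,0,0,0,1,0,0.03,0,0,0,0,1])

```text
clock: 6.15
tool_pos: [0.4611, -0.2814, 0.0611]
eef_rot: [[0.974, -0.001, 0.228], [-0.228, 0.001, 0.974], [-0.002, -1.0, 0.001]]
force: [-5.7, 2.1, 10.7]
gripper_width: 0.0002
```

Call:
send_rows(steps=[0,0.01,0,0,0,0,1,0,0,0,0,0,0,1,0,0,0,0,0,0,1,0,0,0,0,0,0,1,0,0,0,0,0,0,1,0,0,0,0,0,0,1,0,0,0,0,0,0,1,0,0,0,0,0,0,1])

```text
clock: 6.95
tool_pos: [0.4611, -0.2814, 0.0612]
eef_rot: [[0.974, -0.001, 0.228], [-0.228, 0.001, 0.974], [-0.001, -1.0, 0.0]]
force: [-4.4, 1.4, 5.4]
gripper_width: 0.0002
```

Call:
send_rows(steps=[0,-0.9,0,0,0,0,1,0,-0.9,0,0,0,0,1,-0.25,0,0.94,0,0,0,0.45,-0.25,0,0.94,0,0,0,0.45,-0.25,0,0.94,0,0,0,0.45,-0.25,0,0.94,0,0,0,0.45,-0.25,0,0.94,0,0,0,0.45,-0.25,0,0.94,0,0,0,0.45])

```text
clock: 7.75
tool_pos: [0.4529, 0.0118, 0.1511]
eef_rot: [[0.973, 0.001, 0.229], [-0.229, 0.0, 0.973], [0.001, -1.0, 0.001]]
force: [1.9, 0.3, 0.3]
gripper_width: 0.0438
```

Call:
send_rows(steps=[-0.25,0,0.94,0,0,0,0.45,-0.25,0,0.94,0,0,0,0.45,-0.25,0,0.94,0,0,0,0.45,-0.25,0,0.94,0,0,0,0.45,0,0,0,0,0.88,0,0.45,0,0,0,0,0.88,0,0.45,0,0.9,0,0,0,0,0.45,0,0,0,0,0,0,0.45])

```text
clock: 8.55
tool_pos: [0.4442, 0.2036, 0.1023]
eef_rot: [[0.927, -0.008, 0.374], [-0.374, -0.002, 0.927], [-0.007, -1.0, -0.005]]
force: [-0.1, 0.2, -0.1]
gripper_width: 0.0507
```

Run:
```python
from h import *
s=manip.observe();T=s['tool_pos'];R=np.array(s['eef_rot'])
print(T,np.degrees(np.arctan2(R[1,2],R[0,2])))
t=np.array([.4473,.206,.0025]);print('tool delta units',R.T@(t-T)/.05)
out=[]
for n in('top','scene'):
    p,d=manip.read_camera(n);c=cam(n);
    for b in blobs(p,(8,170,120),(17,255,255),80):
        M=cv2.moments(b);X=ray(c,M['m10']/M['m00'],M['m01']/M['m00'],.01)
        if .35<X[0]<.6 and .15<X[1]<.4: print(n,X[:2],cv2.contourArea(b))
    u,v=proj(c,T).astype(int);out.append(cv2.resize(p[max(v-45,0):v+45,u-45:u+45,::-1],(400,400)))
cv2.imwrite('pics/s1.png',np.hstack(out))
```

```text
[0.4442435  0.20364836 0.10225989] 68.02697700928753
tool delta units [0.05258218 1.99453599 0.07632073]
top [0.41208102 0.31029809] 112.5
scene [0.54550213 0.35992244] 177.5
scene [0.5702825 0.2190202] 168.0
scene [0.40770635 0.31254309] 132.5
scene [0.44881099 0.20703763] 135.0
```

View pics/s1.png

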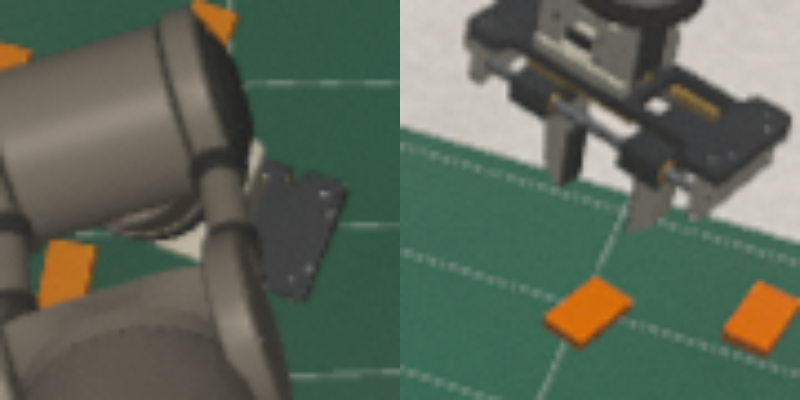

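The scene crop shows the shim at (588,312), squarely below the open fingers, so I'm going down to grip it.

Call:
send_rows(steps=[0.05,0.5,0.08,0,0,0,0.45,0,0.6,0,0,0,0,0.45,0,0.5,0,0,0,0,0.45,0,0.26,0,0,0,0,0.45,0,0.11,0,0,0,0,0.45,0,0,0,0,0,0,0.45,0,0,0,0,0,0,1,0,0,0,0,0,0,1])

```text
clock: 9.45
tool_pos: [0.4522, 0.2071, 0.0084]
eef_rot: [[0.927, 0.002, 0.375], [-0.375, 0.001, 0.927], [0.002, -1.0, 0.002]]
force: [0.1, -0.6, 0.1]
gripper_width: 0.0392
```

Call:
send_rows(steps=[0,0,0,0,0,0,1,0,0,0,0,0,0,1,0,0,0,0,0,0,1,0,-0.2,0,0,0,0,1,0,-0.6,0,0,0,0,1,0,-0.7,0,0,0,0,1,0,-0.7,0,0,0,0,1,0,0,0,0,0,0,1])

```text
clock: 10.25
tool_pos: [0.4539, 0.2077, 0.1221]
eef_rot: [[0.927, 0.009, 0.375], [-0.375, 0.003, 0.927], [0.007, -1.0, 0.006]]
force: [-0.1, 0.4, -0.3]
gripper_width: 0.0305
```

```bash
cat > go.py <<'E'
import sys
from h import *
def go(x,y,z,jaw):
    s=manip.observe();T=s['tool_pos'];R=np.array(s['eef_rot']);a=np.degrees(np.arctan2(R[1,2],R[0,2]))
    print('at',np.round(T,4),'jaw',round(a,2),'tilt',np.round(R[:,1],4),'w',s['gripper_width'],'F',np.round(s['force'],1))
    print('tool delta units',np.round(R.T@(np.array([x,y,z])-T)/.05,3),'yaw units (tool y)',round(-(jaw-a)/5,2))
    r=np.radians(jaw);z3=np.array([np.cos(r),np.sin(r),0]);x3=np.cross([0,0,-1],z3)
    print('if turned first',np.round(np.array([x3,[0,0,-1],z3])@(np.array([x,y,z])-T)/.05,3))
if __name__=='__main__': go(*map(float,sys.argv[1:]))
E
python3 go.py .5305 -.0375 .12 103
python3 - <<'E'
from h import *
p,d=manip.read_camera('scene');c=cam('scene');T=manip.observe()['tool_pos']
for b in blobs(p,(8,170,120),(17,255,255),50):
    M=cv2.moments(b);X=ray(c,M['m10']/M['m00'],M['m01']/M['m00'],T[2]+.007);print(X,cv2.contourArea(b))
E
```

```text
at [0.4539 0.2077 0.1221] jaw 67.99 tilt [ 0.0087  0.0026 -1.    ] w 0.03047931462120011 F [-0.1  0.4 -0.3]
tool delta units [ 3.257  0.042 -3.972] yaw units (tool y) -7.0
if turned first [ 0.389  0.041 -5.122]
[0.91535078 0.3405102  0.12671915] 3215.0
[0.6447765  0.36159731 0.12671915] 176.5
[0.66630303 0.23798874 0.12671915] 167.0
[0.52396336 0.32002442 0.12671915] 133.0
[0.45967105 0.20472788 0.12671915] 93.0
```

The shim is held, but only by its top 1.6 mm, because I measured while the arm was still settling. I'll set it back down and grip it lower and on centre.

Call:
send_rows(steps=[0,0.7,0,0,0,0,1,0,0.7,0,0,0,0,1,0,0.5,0,0,0,0,1,0,0.2,0,0,0,0,1,0,0.1,0,0,0,0,1,0,0,0,0,0,0,1,0,0,0,0,0,0,0.45,0,0,0,0,0,0,0.45])

```text
clock: 11.1
tool_pos: [0.4517, 0.207, 0.0076]
eef_rot: [[0.927, 0.001, 0.375], [-0.375, 0.0, 0.927], [0.001, -1.0, 0.001]]
force: [0.2, -1.0, -0.8]
gripper_width: 0.0424
```

```bash
python3 go.py .4475 .206 .003 68
python3 - <<'E'
from h import *
p,d=manip.read_camera('scene');c=cam('scene')
for b in blobs(p,(8,170,120),(17,255,255),50):
    M=cv2.moments(b);X=ray(c,M['m10']/M['m00'],M['m01']/M['m00'],.01);print(X,cv2.contourArea(b))
E
```

```text
at [0.4517 0.207  0.0076] jaw 67.98 tilt [ 9.e-04  4.e-04 -1.e+00] w 0.04238942054800424 F [ 0.2 -1.  -0.8]
tool delta units [-0.071  0.092 -0.05 ] yaw units (tool y) -0.0
if turned first [-0.071  0.092 -0.049]
[0.85413596 0.33595952 0.01      ] 3214.5
[0.54559534 0.35989875 0.01      ] 177.5
[0.57011983 0.21903112 0.01      ] 167.0
[0.40772593 0.31242706 0.01      ] 133.5
[0.45375318 0.20563156 0.01      ] 99.5
```

Call:
send_rows(steps=[-0.07,0,0,0,0,0,0.45,0,0.09,0,0,0,0,0.45,0,0,0,0,0,0,0.45,0,0,0,0,0,0,1,0,0,0,0,0,0,1,0,0,0,0,0,0,1,0,0,0,0,0,0,1,0,0,0,0,0,0,1])

```text
clock: 11.95
tool_pos: [0.4482, 0.2082, 0.0027]
eef_rot: [[0.927, 0.0, 0.375], [-0.375, 0.0, 0.927], [0.0, -1.0, 0.0]]
force: [0.0, -0.6, -0.5]
gripper_width: 0.0316
```

Call:
send_rows(steps=[0,-0.2,0,0,0,0,1,0,-0.6,0,0,0,0,1,0,-0.7,0,0,0,0,1,0,-0.9,0,0,0,0,1,0,0,0,0,-1,0,1,0,0,0,0,-1,0,1,0,0,0,0,-1,0,1,0,0,0,0,-1,0,1])

```text
clock: 12.75
tool_pos: [0.448, 0.2081, 0.1236]
eef_rot: [[0.999, 0.001, 0.032], [-0.032, 0.0, 0.999], [0.001, -1.0, 0.0]]
force: [-0.3, -0.6, -0.6]
gripper_width: 0.0315
```

Call:
send_rows(steps=[0,0,0,0,-1,0,1,0,0,0,0,-1,0,1,0,0,0,0,-1,0,1,0,0,-0.8,0,0,0,1,0,0,-0.8,0,0,0,1,0,0,-0.8,0,0,0,1,0,0,-0.8,0,0,0,1,0,0,-0.8,0,0,0,1])

```text
clock: 13.55
tool_pos: [0.4931, 0.0117, 0.1235]
eef_rot: [[0.974, 0.001, -0.225], [0.225, 0.0, 0.974], [0.001, -1.0, -0.0]]
force: [0.7, 0.3, -0.6]
gripper_width: 0.0315
```

```bash
python3 go.py .5305 -.0375 .090 103
```

```text
at [0.4931 0.0117 0.1235] jaw 102.99 tilt [ 8.e-04  0.e+00 -1.e+00] w 0.0314936971239112 F [ 0.7  0.3 -0.6]
tool delta units [ 0.506  0.671 -1.127] yaw units (tool y) -0.0
if turned first [ 0.506  0.671 -1.127]
```

Call:
send_rows(steps=[0.25,0,-0.56,0,0,0,1,0.25,0,-0.56,0,0,0,1,0,0.3,0,0,0,0,1,0,0.3,0,0,0,0,1,0,0.1,0,0,0,0,1,0,0,0,0,0,0,1,0,0,0,0,0,0,1,0,0,0,0,0,0,1])

```text
clock: 14.35
tool_pos: [0.5304, -0.0356, 0.0886]
eef_rot: [[0.974, 0.001, -0.225], [0.225, -0.0, 0.974], [0.001, -1.0, -0.001]]
force: [0.6, -0.1, -0.7]
gripper_width: 0.0317
```

```bash
python3 go.py .5305 -.0375 .0735 103
python3 - <<'E'
from h import *
out=[]
for n in('top','scene'):
    p,d=manip.read_camera(n);c=cam(n);T=manip.observe()['tool_pos']
    for b in blobs(p,(8,170,120),(17,255,255),30):
        M=cv2.moments(b);X=ray(c,M['m10']/M['m00'],M['m01']/M['m00'],T[2]+.007)
        if abs(X[1]+.04)<.06: print(n,X,cv2.contourArea(b))
    u,v=proj(c,T).astype(int);out.append(cv2.resize(p[v-40:v+40,u-40:u+40,::-1],(400,400),interpolation=cv2.INTER_CUBIC))
cv2.imwrite('pics/p1.png',np.hstack(out))
E
```

```text
at [ 0.5304 -0.0356  0.0886] jaw 103.0 tilt [ 1.5e-03 -2.0e-04 -1.0e+00] w 0.03168848569221663 F [ 0.6 -0.1 -0.7]
tool delta units [-0.007  0.302 -0.038] yaw units (tool y) -0.0
if turned first [-0.007  0.302 -0.038]
scene [ 0.53250531 -0.03573785  0.09543386] 120.5
```

View pics/p1.png

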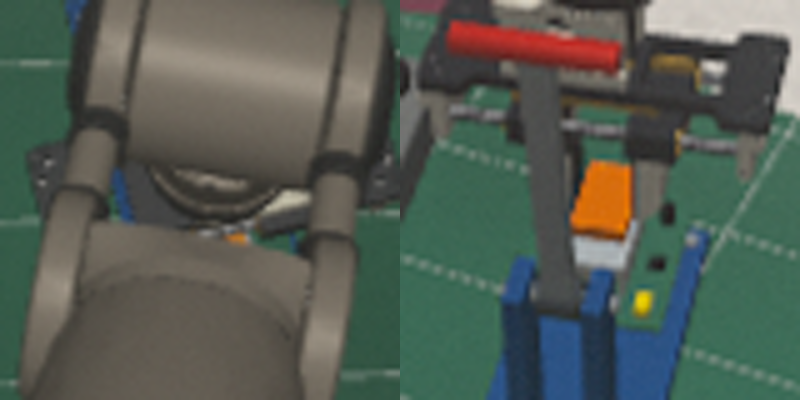

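The shim, orange at (605,195) in the scene crop, hangs squarely over the sink. Lowering it until it touches.

Call:
send_rows(steps=[0,0.1,-0.04,0,0,0,1,0,0.1,0,0,0,0,1,0,0.06,0,0,0,0,1,0,0.03,0,0,0,0,1,0,0,0,0,0,0,1,0,0,0,0,0,0,1,0,0,0,0,0,0,1,0,0,0,0,0,0,1])

```text
clock: 15.25
tool_pos: [0.5304, -0.0376, 0.0731]
eef_rot: [[0.974, -0.0, -0.225], [0.225, 0.0, 0.974], [0.0, -1.0, 0.0]]
force: [-0.0, 0.9, -0.3]
gripper_width: 0.0313
```

Call:
send_rows(steps=[0,0.02,0,0,0,0,1,0,0.01,0,0,0,0,1,0,0,0,0,0,0,1,0,0,0,0,0,0,1,0,0,0,0,0,0,1,0,0,0,0,0,0,1,0,0,0,0,0,0,1,0,0,0,0,0,0,1])

```text
clock: 16.05
tool_pos: [0.5304, -0.0376, 0.0731]
eef_rot: [[0.974, 0.001, -0.225], [0.225, -0.0, 0.974], [0.001, -1.0, -0.0]]
force: [-4.8, 0.5, 13.2]
gripper_width: 0.0316
```

Contact at a TCP height of 0.0731 puts the sink top at 70.4 mm, so two shims is right. Releasing and going for the second.

Call:
send_rows(steps=[0,-0.02,0,0,0,0,1,0,0,0,0,0,0,0.45,0,0,0,0,0,0,0.45,0,0,0,0,0,0,0.45,0,-0.2,0,0,0,0,0.45,0,-0.4,0,0,0,0,0.45,0,-0.4,0,0,0,0,0.45,0,0,0.7,0,0,0,0.45])

```text
clock: 16.85
tool_pos: [0.5255, -0.0061, 0.126]
eef_rot: [[0.975, 0.007, -0.221], [0.221, -0.002, 0.975], [0.007, -1.0, -0.004]]
force: [0.5, 0.7, -0.5]
gripper_width: 0.0505
```

Call:
send_rows(steps=[0,0,0.8,0,0,0,0.45,0,0,0.9,0,1,0,0.45,0,0,0.9,0,1,0,0.45,0,0,0.9,0,1,0,0.45,0,0,0.9,0,1,0,0.45,0,0,0,0,1,0,0.45,0,0,0,0,1,0,0.45,0,0,0,0,0.96,0,0.45])

```text
clock: 17.65
tool_pos: [0.4964, 0.2144, 0.1233]
eef_rot: [[0.928, 0.0, 0.374], [-0.374, 0.0, 0.928], [0.0, -1.0, 0.0]]
force: [-0.2, -0.2, -0.5]
gripper_width: 0.0506
```

```bash
python3 go.py .569 .2183 .03 68.2
python3 - <<'E'
from h import *
for n in('top','scene'):
    p,d=manip.read_camera(n);c=cam(n)
    for b in blobs(p,(8,170,120),(17,255,255),30):
        M=cv2.moments(b);
        for z in(.01,.0804):
            X=ray(c,M['m10']/M['m00'],M['m01']/M['m00'],z)
            if .35<X[0]<.65 : print(n,X,cv2.contourArea(b))
E
```

```text
at [0.4964 0.2144 0.1233] jaw 68.05 tilt [ 5.e-04  1.e-04 -1.e+00] w 0.05055789313748306 F [-0.2 -0.2 -0.5]
tool delta units [1.317 1.866 0.614] yaw units (tool y) -0.03
if turned first [1.32  1.866 0.611]
top [ 0.54039217 -0.0412014   0.01      ] 153.5
top [ 0.52823159 -0.03842109  0.0804    ] 153.5
scene [0.54552037 0.35982846 0.01      ] 176.5
scene [0.60536056 0.36080818 0.0804    ] 176.5
scene [0.57011983 0.21903112 0.01      ] 167.0
scene [0.62813343 0.23046555 0.0804    ] 167.0
scene [0.40760065 0.31256238 0.01      ] 134.5
scene [0.47768188 0.31705177 0.0804    ] 134.5
scene [ 0.46447147 -0.06964959  0.01      ] 129.5
scene [ 0.53032983 -0.03677959  0.0804    ] 129.5
```

Call:
send_rows(steps=[0.44,0,0.2,0,0,0,0.45,0.44,0,0.2,0,0,0,0.45,0.44,0,0.21,0,0,0,0.45,0,0.7,0,0,0,0,0.45,0,0.7,0,0,0,0,0.45,0,0.46,0,0,0,0,0.45,0,0,0,0,0,0,0.45,0,0,0,0,0,0,0.45])

```text
clock: 18.55
tool_pos: [0.5694, 0.2175, 0.0304]
eef_rot: [[0.929, 0.0, 0.371], [-0.371, 0.0, 0.929], [0.0, -1.0, 0.0]]
force: [0.1, -0.2, 0.4]
gripper_width: 0.0507
```

```bash
python3 go.py .569 .2183 .0028 68.2
```

```text
at [0.5694 0.2175 0.0304] jaw 68.24 tilt [ 3.e-04  1.e-04 -1.e+00] w 0.050702676940344055 F [ 0.1 -0.2  0.4]
tool delta units [-0.014  0.552  0.011] yaw units (tool y) 0.01
if turned first [-0.014  0.552  0.011]
```

Call:
send_rows(steps=[-0.01,0.25,0.01,0,0,0,0.45,0,0.2,0,0,0,0,0.45,0,0.1,0,0,0,0,0.45,0,0,0,0,0,0,0.45,0,0,0,0,0,0,1,0,0,0,0,0,0,1,0,0,0,0,0,0,1,0,0,0,0,0,0,1])

```text
clock: 19.35
tool_pos: [0.5691, 0.2183, 0.0026]
eef_rot: [[0.928, 0.001, 0.372], [-0.372, 0.0, 0.928], [0.001, -1.0, 0.001]]
force: [-0.2, -0.4, 1.1]
gripper_width: 0.0314
```

Call:
send_rows(steps=[0,-0.2,0,0,0,0,1,0,-0.6,0,0,0,0,1,0,-0.8,0,0,0,0,1,0,-0.9,0,0,0,0,1,0,0,0,0,-1,0,1,0,0,0,0,-1,0,1,0,0,0,0,-1,0,1,0,0,0,0,-1,0,1])

```text
clock: 20.15
tool_pos: [0.5687, 0.2182, 0.1282]
eef_rot: [[1.0, 0.001, 0.028], [-0.028, 0.0, 1.0], [0.001, -1.0, 0.0]]
force: [-0.8, 0.0, -0.2]
gripper_width: 0.0314
```

Call:
send_rows(steps=[0,0,0,0,-1,0,1,0,0,0,0,-1,0,1,0,0,0,0,-0.95,0,1,-0.4,0,-0.8,0,0,0,1,-0.4,0,-0.8,0,0,0,1,-0.4,0,-0.8,0,0,0,1,-0.3,0,-0.8,0,0,0,1,0,0,0,0,0,0,1])

```text
clock: 20.95
tool_pos: [0.531, 0.0412, 0.1281]
eef_rot: [[0.976, 0.0, -0.219], [0.219, -0.001, 0.976], [0.0, -1.0, -0.001]]
force: [-0.6, 1.0, -1.3]
gripper_width: 0.0316
```

```bash
python3 go.py .5308 -.0377 .093 103
```

```text
at [0.531  0.0412 0.1281] jaw 102.66 tilt [ 4.0e-04 -1.3e-03 -1.0e+00] w 0.031554949286868916 F [-0.6  1.  -1.3]
tool delta units [-0.349  0.704 -1.537] yaw units (tool y) -0.07
if turned first [-0.358  0.702 -1.536]
```

Call:
send_rows(steps=[-0.18,0,-0.77,0,-0.07,0,1,-0.18,0,-0.77,0,0,0,1,0,0.3,0,0,0,0,1,0,0.25,0,0,0,0,1,0,0.15,0,0,0,0,1,0,0,0,0,0,0,1,0,0,0,0,0,0,1,0,0,0,0,0,0,1])

```text
clock: 21.75
tool_pos: [0.5318, -0.033, 0.0927]
eef_rot: [[0.973, 0.001, -0.231], [0.231, -0.0, 0.973], [0.001, -1.0, -0.0]]
force: [0.2, 0.1, -0.9]
gripper_width: 0.0315
```

```bash
python3 go.py .5308 -.0377 .0825 103
```

```text
at [ 0.5318 -0.033   0.0927] jaw 103.34 tilt [ 9.e-04 -1.e-04 -1.e+00] w 0.031523333107077674 F [ 0.2  0.1 -0.9]
tool delta units [-0.041  0.204 -0.086] yaw units (tool y) 0.07
if turned first [-0.04   0.204 -0.086]
```

Call:
send_rows(steps=[-0.04,0,-0.09,0,0.07,0,1,0,0,0,0,0,0,1,0,0.1,0,0,0,0,1,0,0.06,0,0,0,0,1,0,0.03,0,0,0,0,1,0,0.02,0,0,0,0,1,0,0,0,0,0,0,1,0,0,0,0,0,0,1])

```text
clock: 22.55
tool_pos: [0.5302, -0.0384, 0.0829]
eef_rot: [[0.975, 0.0, -0.224], [0.224, -0.0, 0.975], [0.0, -1.0, -0.0]]
force: [-4.9, 0.3, 13.4]
gripper_width: 0.0315
```

Call:
send_rows(steps=[0,-0.02,0,0,0,0,1,0,0,0,0,0,0,0.45,0,0,0,0,0,0,0.45,0,0,0,0,0,0,0.45,0,-0.2,0,0,0,0,0.45,0,-0.6,0,0,0,0,0.45,-0.2,-0.9,0,0,0,0,0.45,-0.2,-0.9,0,0,0,0,0.45])

```text
clock: 23.35
tool_pos: [0.5104, -0.0429, 0.2143]
eef_rot: [[0.975, -0.001, -0.224], [0.224, 0.0, 0.975], [-0.001, -1.0, 0.001]]
force: [0.4, -0.9, 0.6]
gripper_width: 0.0503
```

Call:
send_rows(steps=[0,-0.8,0,0,1,0,0.45,0,-0.8,0,0,1,0,0.45,0,-0.8,0,0,1,0,0.45,0,0,0,0,1,0,0.45,0,0,0,0,1,0,0.45,0,0,0,0,1,0,0.45,0,0,0,0,1,0,0.45,0,0,0,0,1,0,0.45])

```text
clock: 24.15
tool_pos: [0.5108, -0.0429, 0.3334]
eef_rot: [[0.889, 0.0, 0.458], [-0.458, -0.0, 0.889], [0.0, -1.0, 0.0]]
force: [-0.0, 0.2, -0.7]
gripper_width: 0.0505
```

Call:
send_rows(steps=[0,0,0,0,1,0,0.45,0,0,0,0,1,0,0.45,0,0,0,0,1,0,0.45,0,0,0,0,1,0,0.45,0,0,0,0,1,0,0.45,0,0,0,0,1,0,0.45,0,0,0,0,1,0,0.45,0,0,0,0,1,0,0.45])

```text
clock: 24.95
tool_pos: [0.5108, -0.0429, 0.3334]
eef_rot: [[0.386, 0.0, 0.922], [-0.922, -0.0, 0.386], [0.0, -1.0, 0.0]]
force: [0.8, -0.3, 0.1]
gripper_width: 0.0504
```

Call:
send_rows(steps=[0,0,0,0,1,0,0.45,0,0,0,0,1,0,0.45,0,0,0,0,0,0,0.45,0,0,0,0,0,0,0.45,0,0,0,0,0,0,0.45,0,0,0,0,0,0,0.45,0,0,0,0,0,0,0.45,0,0,0,0,0,0,0.45])

```text
clock: 25.75
tool_pos: [0.511, -0.0429, 0.3327]
eef_rot: [[0.224, -0.0, 0.975], [-0.975, 0.0, 0.224], [-0.0, -1.0, -0.0]]
force: [-0.6, 0.5, -0.2]
gripper_width: 0.0504
```

```bash
python3 go.py .6462 .0149 .335 13
python3 - <<'E'
from h import *
out=[]
for n in('top','scene'):
    p,d=manip.read_camera(n);c=cam(n)
    for b in blobs(p,(8,170,120),(17,255,255),30):
        M=cv2.moments(b);X=ray(c,M['m10']/M['m00'],M['m01']/M['m00'],.0904)
        if abs(X[1]+.04)<.06:
            Q=np.array([ray(c,*x[0],.0904)[:2]*1000 for x in b],np.float32)
            print(n,X,cv2.contourArea(b),cv2.minAreaRect(Q))
    for b in blobs(p,(0,170,80),(5,255,255),30):
        M=cv2.moments(b);X=ray(c,M['m10']/M['m00'],M['m01']/M['m00'],.308)
        if abs(X[1])<.06:print(n,'handle',X,cv2.contourArea(b))
    u,v=proj(c,[.54,-.03,.12]).astype(int);out.append(cv2.resize(p[v-45:v+45,u-45:u+45,::-1],(400,400),interpolation=cv2.INTER_CUBIC))
cv2.imwrite('pics/st.png',np.hstack(out))
E
```

```text
at [ 0.511  -0.0429  0.3327] jaw 12.95 tilt [-0.e+00  1.e-04 -1.e+00] w 0.050447551591702076 F [-0.6  0.5 -0.2]
tool delta units [-0.521 -0.046  2.895] yaw units (tool y) -0.01
if turned first [-0.519 -0.046  2.895]
scene [ 0.53384332 -0.03510007  0.0904    ] 152.0 ((534.7252807617188, -35.55606460571289), (66.16129302978516, 33.32555389404297), 13.22960376739502)
scene handle [ 0.6538319  -0.00937612  0.308     ] 95.0
```

View pics/st.png

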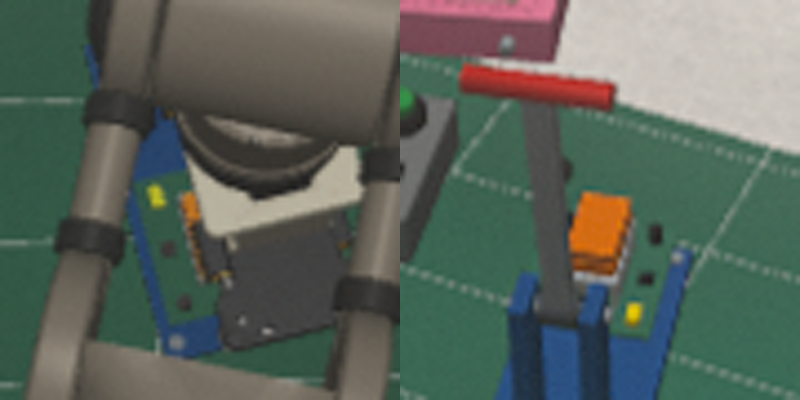

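In the scene crop both shims sit squarely on the sink, around (600,232). Moving over the handle next.

Call:
send_rows(steps=[-0.13,0,0.72,0,0,0,0.45,-0.13,0,0.72,0,0,0,0.45,-0.13,0,0.72,0,0,0,0.45,-0.13,0,0.72,0,0,0,0.45,0,0,0,0,0,0,0.45,0,0,0,0,0,0,0.45,0,0,0,0,0,0,0.45,0,0,0,0,0,0,0.45])

```text
clock: 26.65
tool_pos: [0.6449, 0.0141, 0.3337]
eef_rot: [[0.223, 0.001, 0.975], [-0.975, -0.0, 0.223], [0.0, -1.0, 0.001]]
force: [0.9, 0.0, -0.2]
gripper_width: 0.0502
```

```bash
python3 go.py .647 .0149 .2844 13
python3 - <<'E'
from h import *
out=[]
p,d=manip.read_camera('scene');c=cam('scene');u,v=proj(c,[.64,-.01,.3]).astype(int);cv2.imwrite('pics/hd.png',cv2.resize(p[v-35:v+35,u-50:u+50,::-1],(800,560),interpolation=cv2.INTER_CUBIC))
E
```

```text
at [0.6449 0.0141 0.3337] jaw 12.89 tilt [ 1.1e-03 -2.0e-04 -1.0e+00] w 0.05023516468394728 F [ 0.9  0.  -0.2]
tool delta units [-0.006  0.986  0.044] yaw units (tool y) -0.02
if turned first [-0.006  0.986  0.045]
```

View pics/hd.png

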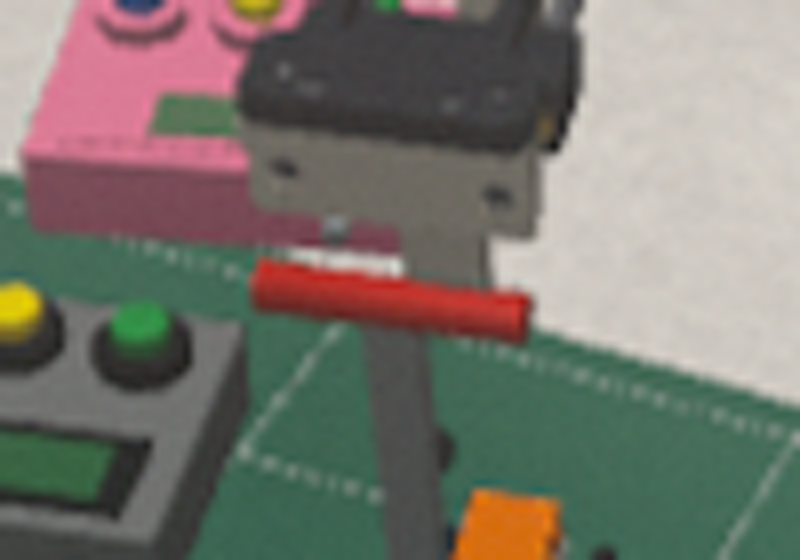

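Call:
send_rows(steps=[0,0.3,0.04,0,0,0,0.45,0,0.3,0,0,0,0,0.45,0,0.25,0,0,0,0,0.45,0,0.13,0,0,0,0,0.45,0,0,0,0,0,0,0.45,0,0,0,0,0,0,0.45,0,0,0,0,0,0,1,0,0,0,0,0,0,1])

```text
clock: 27.5
tool_pos: [0.6477, 0.015, 0.2845]
eef_rot: [[0.224, 0.001, 0.975], [-0.975, -0.0, 0.224], [0.0, -1.0, 0.001]]
force: [0.5, 0.1, 0.4]
gripper_width: 0.039
```

Call:
send_rows(steps=[0,0,0,0,0,0,1,0,0,0,0,0,0,1,0,0,0,0,0,0,1,0,0,0,0,0,0,1,0,0,0,0,0,0,1,0,0,0,0,0,0,1,0,0,0,0,0,0,1,0,0,0,0,0,0,1])

```text
clock: 28.3
tool_pos: [0.6475, 0.0151, 0.2837]
eef_rot: [[0.224, 0.0, 0.975], [-0.975, 0.0, 0.224], [-0.0, -1.0, 0.0]]
force: [-0.7, -0.5, 1.2]
gripper_width: 0.0148
```

```bash
python3 go.py .647 .0149 .2844 13
python3 - <<'E'
import numpy as np
th=np.concatenate([[1.7,1.68,1.64],np.linspace(1.58,.22,30)[0:],[.18,.15,.12]])
P=np.c_[-.19*np.cos(th),.19*np.sin(th)]
for t,(x,z) in zip(th[1:],np.diff(P,axis=0)/.05): print('%.3f tz %.3f ty %.3f'%(t,x,-z))
E
```

```text
at [0.6475 0.0151 0.2837] jaw 12.93 tilt [ 0.e+00  1.e-04 -1.e+00] w 0.014797888577394771 F [-0.7 -0.5  1.2]
tool delta units [ 0.001 -0.013 -0.01 ] yaw units (tool y) -0.01
if turned first [ 0.001 -0.013 -0.01 ]
1.680 tz -0.075 ty -0.009
1.640 tz -0.151 ty -0.014
1.580 tz -0.228 ty -0.009
1.533 tz -0.178 ty 0.003
1.486 tz -0.178 ty 0.011
1.439 tz -0.177 ty 0.019
1.392 tz -0.176 ty 0.027
1.346 tz -0.175 ty 0.036
1.299 tz -0.173 ty 0.044
1.252 tz -0.170 ty 0.052
1.205 tz -0.168 ty 0.060
1.158 tz -0.165 ty 0.068
1.111 tz -0.161 ty 0.075
1.064 tz -0.158 ty 0.083
1.017 tz -0.154 ty 0.090
0.970 tz -0.149 ty 0.097
0.923 tz -0.145 ty 0.104
0.877 tz -0.140 ty 0.111
0.830 tz -0.134 ty 0.117
0.783 tz -0.129 ty 0.123
0.736 tz -0.123 ty 0.129
0.689 tz -0.116 ty 0.135
0.642 tz -0.110 ty 0.140
0.595 tz -0.103 ty 0.145
0.548 tz -0.096 ty 0.150
0.501 tz -0.089 ty 0.154
0.454 tz -0.082 ty 0.158
0.408 tz -0.074 ty 0.162
0.361 tz -0.067 ty 0.165
0.314 tz -0.059 ty 0.168
0.267 tz -0.051 ty 0.171
0.220 tz -0.043 ty 0.173
0.180 tz -0.030 ty 0.149
0.150 tz -0.019 ty 0.112
0.120 tz -0.015 ty 0.113
```

The handle is gripped. I'll swing it along the arc in stages.

Call:
send_rows(steps=[0,-0.009,-0.075,0,0,0,1,0,-0.014,-0.151,0,0,0,1,0,-0.009,-0.228,0,0,0,1,0,0.003,-0.178,0,0,0,1,0,0.011,-0.178,0,0,0,1,0,0.019,-0.177,0,0,0,1,0,0.027,-0.176,0,0,0,1,0,0.036,-0.175,0,0,0,1])

```text
clock: 29.1
tool_pos: [0.5817, -0.0003, 0.2805]
eef_rot: [[0.224, 0.0, 0.975], [-0.975, -0.0, 0.224], [0.0, -1.0, 0.0]]
force: [1.5, -2.1, -0.5]
gripper_width: 0.015
```

```bash
cat > arc.py <<'E'
from h import *
import sys
# angle & radius of the grasp point about the hinge
def arc(off=(0,0)):
    s=manip.observe();T=np.array(s['tool_pos']);e=np.array([.9744,.225]);g=np.array([-.225,.9744])
    H=np.array([.5305,-.0375])+.1*e;q=(T[:2]-H)@e;z=T[2]+.019-.115
    print('x',round(q,4),'z',round(z,4),'y',round((T[:2]-H)@g,4),'th',round(np.arctan2(z,-q),3),'r',round(np.hypot(q,z),4),'F',np.round(s['force'],1),'w',round(s['gripper_width'],4))
arc()
E
python3 arc.py
```

```text
x -0.0418 z 0.1845 y 0.0248 th 1.348 r 0.1892 F [ 1.5 -2.1 -0.5] w 0.015
```

Tracking well (θ = 1.348 against 1.346 planned), so I'll continue.

Call:
send_rows(steps=[0,0.044,-0.173,0,0,0,1,0,0.052,-0.17,0,0,0,1,0,0.06,-0.168,0,0,0,1,0,0.068,-0.165,0,0,0,1,0,0.075,-0.161,0,0,0,1,0,0.083,-0.158,0,0,0,1,0,0.09,-0.154,0,0,0,1,0,0.097,-0.149,0,0,0,1])

```text
clock: 29.9
tool_pos: [0.5184, -0.015, 0.2519]
eef_rot: [[0.224, 0.0, 0.975], [-0.975, -0.001, 0.224], [0.001, -1.0, 0.0]]
force: [0.3, -6.2, 2.6]
gripper_width: 0.0151
```

Call:
send_rows(steps=[0,0.104,-0.145,0,0,0,1,0,0.111,-0.14,0,0,0,1,0,0.117,-0.134,0,0,0,1,0,0.123,-0.129,0,0,0,1,0,0.129,-0.123,0,0,0,1,0,0.135,-0.116,0,0,0,1,0,0.14,-0.11,0,0,0,1,0,0.145,-0.103,0,0,0,1])

```text
clock: 30.7
tool_pos: [0.4698, -0.0263, 0.2015]
eef_rot: [[0.224, 0.0, 0.975], [-0.975, -0.001, 0.224], [0.001, -1.0, -0.0]]
force: [1.1, -7.3, 2.4]
gripper_width: 0.0152
```

Call:
send_rows(steps=[0,0.15,-0.096,0,0,0,1,0,0.154,-0.089,0,0,0,1,0,0.158,-0.082,0,0,0,1,0,0.162,-0.074,0,0,0,1,0,0.165,-0.067,0,0,0,1,0,0.168,-0.059,0,0,0,1,0,0.171,-0.051,0,0,0,1,0,0,0,0,0,0,1])

```text
clock: 31.5
tool_pos: [0.4445, -0.0322, 0.1446]
eef_rot: [[0.224, -0.0, 0.975], [-0.975, -0.001, 0.224], [0.001, -1.0, -0.001]]
force: [0.0, -8.3, 2.5]
gripper_width: 0.0148
```

```bash
python3 arc.py
```

```text
x -0.1826 z 0.0486 y 0.0245 th 0.26 r 0.189 F [ 0.  -8.3  2.5] w 0.0148
```

Call:
send_rows(steps=[0.015,0.13,-0.035,0,0,0,1,0.015,0.13,-0.035,0,0,0,1,0,0.13,-0.025,0,0,0,1,0,0.13,-0.02,0,0,0,1,0,0,0,0,0,0,1,0,0,0,0,0,0,1,0,0,0,0,0,0,1,0,0,0,0,0,0,1])

```text
clock: 32.3
tool_pos: [0.4397, -0.0337, 0.1196]
eef_rot: [[0.224, -0.0, 0.975], [-0.975, 0.001, 0.224], [-0.001, -1.0, 0.0]]
force: [1.4, 3.6, 1.8]
gripper_width: 0.0148
```

```bash
python3 arc.py
```

```text
x -0.1877 z 0.0236 y 0.0241 th 0.125 r 0.1891 F [1.4 3.6 1.8] w 0.0148
```

Call:
send_rows(steps=[-0.008,0.06,-0.005,0,0,0,1,0,0.06,-0.004,0,0,0,1,0,0.06,-0.003,0,0,0,1,0,0.06,-0.002,0,0,0,1,0,0,0,0,0,0,1,0,0,0,0,0,0,1,0,0,0,0,0,0,1,0,0,0,0,0,0,1])

```text
clock: 33.1
tool_pos: [0.4386, -0.0339, 0.1074]
eef_rot: [[0.224, -0.001, 0.975], [-0.975, 0.0, 0.224], [-0.0, -1.0, -0.001]]
force: [-2.9, 1.3, 3.0]
gripper_width: 0.0153
```

```bash
python3 arc.py; python3 -c "
from h import *
import time
F=[]
for i in range(4): manip.read_camera('scene');F.append(manip.observe()['force'])
print(np.mean(F,0),np.std(F,0))"
```

```text
x -0.1887 z 0.0114 y 0.0242 th 0.06 r 0.1891 F [-2.9  1.3  3. ] w 0.0153
[-3.58401916  1.1034621   2.30096087] [0.14960729 0.28524143 0.31304751]
```

Call:
send_rows(steps=[0,0.02,0,0,0,0,1,0,0.02,0,0,0,0,1,0,0.02,0,0,0,0,1,0,0.02,0,0,0,0,1,0,0,0,0,0,0,1,0,0,0,0,0,0,1,0,0,0,0,0,0,1,0,0,0,0,0,0,1])

```text
clock: 34.1
tool_pos: [0.4384, -0.0339, 0.1033]
eef_rot: [[0.224, -0.001, 0.975], [-0.975, 0.0, 0.224], [-0.0, -1.0, -0.001]]
force: [-5.3, -0.2, 3.6]
gripper_width: 0.015
```

```bash
cat >> arc.py <<'E'
F=[]
for i in range(4): manip.read_camera('scene');F.append(manip.observe()['force'])
print(np.mean(F,0),np.std(F,0))
E
python3 arc.py
```

```text
x -0.1889 z 0.0073 y 0.0242 th 0.039 r 0.189 F [-5.3 -0.2  3.6] w 0.015
[-5.80945037  0.7387319   4.29967885] [0.55591468 0.41307415 0.53020223]
```

Call:
send_rows(steps=[0,0.02,-0.01,0,0,0,1,0,0.02,-0.01,0,0,0,1,0,0.02,0,0,0,0,1,0,0.02,0,0,0,0,1,0,0,0,0,0,0,1,0,0,0,0,0,0,1,0,0,0,0,0,0,1,0,0,0,0,0,0,1])

```text
clock: 35.1
tool_pos: [0.4383, -0.034, 0.0999]
eef_rot: [[0.224, 0.001, 0.975], [-0.975, 0.0, 0.224], [0.0, -1.0, 0.001]]
force: [-4.3, 3.8, 7.5]
gripper_width: 0.015
```

```bash
python3 arc.py
```

```text
x -0.189 z 0.0039 y 0.0242 th 0.02 r 0.1891 F [-4.3  3.8  7.5] w 0.015
[-4.57173182  2.47575731  8.03199831] [0.36315509 0.3743362  0.49217313]
```

Call:
send_rows(steps=[0,0.02,0,0,0,0,1,0,0,0,0,0,0,1,0,0,0,0,0,0,1,0,0,0,0,0,0,1,0,0,0,0,0,0,1,0,0,0,0,0,0,1,0,0,0,0,0,0,1,0,0,0,0,0,0,1])

```text
clock: 36.1
tool_pos: [0.4383, -0.034, 0.099]
eef_rot: [[0.224, 0.001, 0.975], [-0.975, 0.0, 0.224], [0.0, -1.0, 0.001]]
force: [-5.3, 2.0, 9.6]
gripper_width: 0.0152
```

```bash
python3 arc.py
python3 - <<'E'
from h import *
p,d=manip.read_camera('scene');c=cam('scene');u,v=proj(c,[.53,-.03,.09]).astype(int);cv2.imwrite('pics/end.png',cv2.resize(p[v-60:v+60,u-80:u+80,::-1],(800,600),interpolation=cv2.INTER_CUBIC))
E
```

```text
x -0.189 z 0.003 y 0.0241 th 0.016 r 0.189 F [-5.3  2.   9.6] w 0.0152
[-5.09332739  2.19247479  9.06576701] [0.26347255 0.26702528 0.26640252]
```

View pics/end.png

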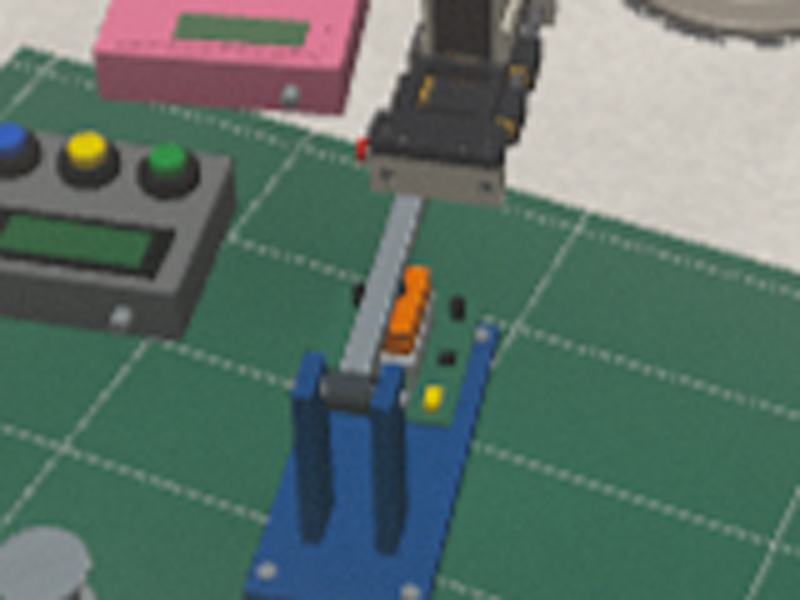

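The bar is level and bears on the stack at about (410,315), the gripper still holds the handle, and all three keys are up. Handing in.

```bash
python3 -c "
from workcell import manip
print(manip.job_done())"
```

```text
the job is handed in; nothing more can be done
None
```

The job is done and handed in at about 36 s of the 72 s allowed, with the arm still holding the handle down. No verdict was reported.

- **Keys:** I pressed green and then yellow down to their stops, with 8.6 N on green and 5–11 N on yellow. The blue key was left alone. I never viewed the meter's display, so these presses are confirmed only by force and depth.
- **Stack:** The first shim touched down with the sink top at about 70.4 mm, so I laid two shims. My first grip on the first shim was too high, so I set it back down and gripped it again lower. In the last pictures the stack is square on the sink, and the placed first shim measured about 1–2 mm off centre. The other two shims stayed where they were.
- **Clamp:** I gripped the handle beside the bar and swung it down in an arc. At hand-in the bar was at about +0.016 rad, nearly level. The force on the tool was about 9 N upward at the handle.
- **Checks that disagreed:** From the handle force I estimate about 12–13 N at the foot; from how far the bar moved, about 15 N. I took both as firm but gentle. A sideways force of about 5 N from small errors in my arc was also still on the tool.

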